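# Empty the screw-top canister of lathe centres

## Task

Unscrew the cap of the wooden canister that hangs in the tipping stand and take it off, then push the canister over so that all three steel lathe centres inside slide out into the tray beside it. Let the canister come back upright and screw its cap on again until it is fully home, leaving the centres in the tray and the other things on the bench where they are.

Things in the scene. Friction and masses are not known exactly. Their poses are not given: they have to be found in the camera images.
- pivot (a point): Middle of the pivot line of a dark wooden tipping stand fixed to the bench, 150 above it. x runs along the pivot line, y level to the side the canister tips to (the tray), z up; this frame never tips. Base board 170 (x) by 110 (y, -80 to +30) by 18 high; two uprights 16 thick at x = +-62, 45 wide, 172 high.
- canister (a joint): Tip angle of the canister about the pivot line, rad: 0 upright on its stop, growing as the mouth goes over towards the pivot's +y; end stop 2.45 (mouth steeply down over the tray). A spring brings it back upright in about a second when let go. The centres slide out from about 2.2 rad on; push it right to the stop and hold it there about a second.
- push (a point): Point on the canister's side that faces the pivot's -y, 55 above the pivot line; it tips with the canister (same axes as mouth). Closed fingertips pushing here and following it round tip the canister: 6 N at first, about 10 N near the end stop, more if fast.
- mouth (a point): Centre of the upper rim of the canister, a light wooden tube hung between the uprights: outside 72, inside 64, 160 long, rim 90 above the pivot line, foot 70 below, floor 6 thick. z points out of the mouth along the tube; it tips with the canister; x along the pivot line. Round its upper 26 is a coarse right-handed three-start thread, ridges out to diameter 84, 30 rise a turn.
- cap_grip (a point): Centre of the dark bar that stands on the screw cap: 70 long, 20 thick, 36 high. x along the bar, y across, z up. It lies 18 above the disc's top face (fingers must end less than 18 below it). Cap screwed home: 24 above the rim, on its axis. Cap standing on a surface: 51 above it. Cap: wooden disc 94 across, 33 high with its skirt, 160 g.
- cap_skirt (a point): Centre of the cap's open lower edge (51 below cap_grip). Three pins in the skirt run in the thread: anticlockwise from above unscrews, rising 4.8 mm a rad; from home it is free after 2.55 to 2.85 rad, then lifts off. It enters again at the turn where it came free, up to 1 rad past it, bar centre 38 above the rim; clockwise, sinking 4.8 mm a rad, draws it home.
- tray: Shallow open plywood tray fixed to the bench on the tipping side: 250 (x) by 200 (y), walls 8 thick and 40 high, floor 8 thick. Origin at the centre of its underside on the bench; axes as its sides, z up.
- mat: Fixed square cork mat 150 x 150 x 6 on the other side of the stand, a free place to put the cap down. Origin at the centre of its underside, on the bench.
- centre0_mid (a point): Centre, half-way along, of one of three like steel lathe drive centres, 95 long: a head 25 across and 22 long, then a shank tapering from 19 to 14. They start standing loose inside the closed canister, out of sight. z runs along it from head to shank. About 110 g.
- centre1_mid (a point): Centre, half-way along, of one of three like steel lathe drive centres, 95 long: a head 25 across and 22 long, then a shank tapering from 19 to 14. They start standing loose inside the closed canister, out of sight. z runs along it from head to shank. About 110 g.
- centre2_mid (a point): Centre, half-way along, of one of three like steel lathe drive centres, 95 long: a head 25 across and 22 long, then a shank tapering from 19 to 14. They start standing loose inside the closed canister, out of sight. z runs along it from head to shank. About 110 g.
- gouge: Bystander, loose: a turning gouge, wooden handle and steel blade, 260 long, lying on the bench. Origin at its foot or handle.
- bowl: Bystander, loose: a turned wooden bowl, 110 across, 50 high. Origin at its foot or handle.
- glue: Bystander, loose: a white bottle, 130 high, 56 across. Origin at its foot or handle.
- block: Bystander, loose: a cork sanding block, 110 x 65 x 30. Origin at its foot or handle.
- tape: Bystander, loose: a roll of tape lying flat, 90 across, 25 high. Origin at its foot or handle.
- spindle: Bystander, loose: a small turned wooden spindle standing up, 100 high. Origin at its foot or handle.
- mallet: Bystander, loose: a wooden mallet, 240 long, lying on the bench. Origin at its foot or handle.
Mind the look-alikes: they are no part of the job. What is shaped like the part that bears cap_grip but yellow is not meant.

How it is judged:
By the outcome, as a careful person would: the job done as asked, in the order asked, and still so for the second after the job is handed in, with the robot touching nothing.
It also fails if it takes over 72 s, if anything falls off the work surface, if the arm or the gripper's body presses on something with over 40 N, if the wrist force passes 120 N, or if a joint passes its speed limit or range.

## Robot

A 7-joint arm with a two-finger parallel gripper is mounted at the origin on the work surface. World frame = base frame: x ahead of the robot, y to its left, z up, the work surface at z = 0. Lengths are in m, angles in rad, forces in N, time in s.
With the tool pointing down it reaches from about 0.4 to 0.85 m from the base axis. Payload 4.4 kg.
Tool frame: the origin (TCP) lies midway between the tips of the shut fingers; the grasp point (between the pads) lies 19 mm behind it; z points along the fingers, y is the line along which they close (so a half turn about z gives the same grasp; the last joint's range is limited). The gripper opens to 94 mm and grips with 3 to 60 N. Pads are 16 mm wide; open, the fingers measure 119 mm over their backs; the gripper's body (75 mm by 177 mm) begins 78 mm behind the grasp point.
Start: joints at [1.232, 0.628, 0.038, 1.517, -0.027, 0.996, -0.02], TCP at [0.175, -0.626, 0.205] pointing down, gripper open.
Joint ranges: [-3.06, 3.06], [-0.37, 2.12], [-1.25, 1.32], [0.18, 2.47], [-1.1, 4.24], [0.23, 1.98], [-2.94, 2.94]. Speed limits (rad/s): [2.57, 2.57, 3.14, 3.14, 3.14, 3.14, 3.14].

## Interface

Orientations are given as a rotation vector (axis times angle).
In Python, from cell import sensors, snapshot, camera_model, robot gives the robot as it stands. The module is installed in compiled form; this text tells all that it offers.
- The arm moves only by the tool apply_moves, never from a script. Its argument "motion" is a list of rows, each a list of 7 numbers: the shift along the tool's x, y, z in mm, then the turn, a rotation vector about the tool's x, y, z in rad, then the closure, from 0 (fully open) to 1 (shut). In form: [[tx, ty, tz, wx, wy, wz, claw], ...]. A call has 1 to 10 rows; each row is the pose to reach, as a shift and turn from the pose commanded when the call began, along the tool's axes at that moment; what a row does not reach only later rows make up. A row lasts 1/10 s, in which the tool goes at most 50 mm and 8.59 degrees, less where a joint would pass 70% of its speed; a pose out of reach is approached as far as the arm can. A call with a gripper value outside its range is refused whole. The fingers move at their own pace and stop on an object; the grip force is fixed at half the most. Time passes only in rows, so rows that repeat a pose let the fingers close. It gives the time, the measured TCP pose, the force, the opening and the grip force at its end, in the units of the state.
- sensors.observe(): the state, without advancing time (a new reading comes with each control period).
- snapshot(name): name is "side" or "top"; returns (picture, depth): 384x512x3 uint8, red, green, blue; 384x512 float32, m along the optical axis (not along the pixel's ray), 0 where there is no reading.
- camera_model(name): a dict with "fx", "fy", "cx", "cy" (pixels), "position" and "attitude" of the camera in the world. Camera axes: x right, y down, z forward; pixel columns grow to the right and rows downward; lengths in m; the calibration is good to about 2 mm. A picture is of the moment at which its call begins. camera_model takes no time and is no camera call.
- robot.job_done(): hands the job in; it is judged then, once.
The state is a dict: "time": time; "joint_positions": joint angles; "joint_vel": joint speeds; "tau": joint torques, N m; "eef_pos": TCP position; "eef_rot": TCP orientation; "contact_force": force on the tool from outside, world axes, zero at the start; "wrist_torque": the same for the moment, N m; "grip_width": opening from 0.0 (shut) to 1.0 (fully open); "gripper_force": force on a finger pad.
Only numpy, scipy, OpenCV 4.12 (cv2) and the standard library are available. Lean on these libraries where they do the work, as an engineer would, in place of code of your own. Each camera call takes 0.05 s, during which the arm holds its last target. There are 200 camera calls.

## Working session

There is one attempt and no reset: what is moved stays moved. The work goes in short steps, Python scripts to look and compute and a tool call to move; the robot and the scene stay as the last step left them, time stands still between calls to the robot, and variables do not carry over. Pictures are saved under pics/ and viewed, at most 10 in all, crops included, and the job is handed in when it is done.

Besides the shell and the picture viewer there is one more tool, called after ">>>" by a JSON object that holds its "api" and its "payload", one argument or row to a line. apply_moves: Moves the arm, as the interface text tells. Its arguments: {"type":"object","properties":{"motion":{"type":"array"}},"required":["motion"]}

```bash
mkdir -p pics; python3 - <<'E'
from cell import sensors, snapshot, camera_model
import cv2,numpy as np
for n in("side","top"):
    p,d=snapshot(n); cv2.imwrite(f"pics/{n}0.png",cv2.resize(p[:,:,::-1],(800,600))); np.savez(f"{n}0.npz",p=p,d=d); print(camera_model(n))
print(sensors.observe())
E
```

```text
{'fx': 391.9119631667268, 'fy': 391.9119631667268, 'cx': 255.66143845363337, 'cy': 194.31376329352304, 'position': array([-0.05093106,  0.50854386,  1.08800244]), 'attitude': array([-1.1057899 ,  2.51197098, -0.87353579])}
{'fx': 351.2858453875119, 'fy': 351.2858453875119, 'cx': 255.89813952849795, 'cy': 194.64045834403362, 'position': array([ 0.2329974 , -0.00515208,  1.31870948]), 'attitude': array([-2.17083773,  2.00412076, -0.25170295])}
{'time': 0.1, 'joint_positions': array([ 1.23220804,  0.62920869,  0.03844075,  1.51822469, -0.02699801,
        0.99633385, -0.02002526]), 'joint_vel': array([-0.00131322, -0.0013209 ,  0.00065334, -0.0018345 ,  0.000918  ,
        0.00017875, -0.00086922]), 'tau': array([ 1.92001025e-03, -5.50795591e+01,  1.14704467e+00, -1.87120539e+01,
       -5.22011588e-02,  1.91277039e-02,  2.66389219e-05]), 'eef_pos': array([ 0.17499554, -0.62539174,  0.204689  ]), 'eef_rot': array([-3.11079560e+00, -4.26913506e-01,  3.73650979e-04]), 'contact_force': array([-1.03969415,  1.0606109 ,  0.87855846]), 'wrist_torque': array([-0.03178067, -0.01467014, -0.00975338]), 'gripper_force': 0.0, 'grip_width': 0.9991014072583085}
```

View pics/side0.png

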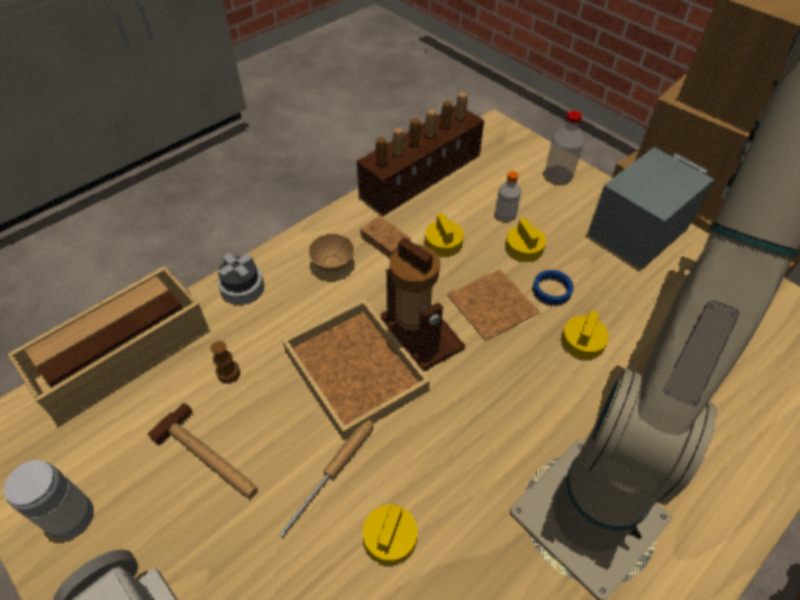

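View pics/top0.png

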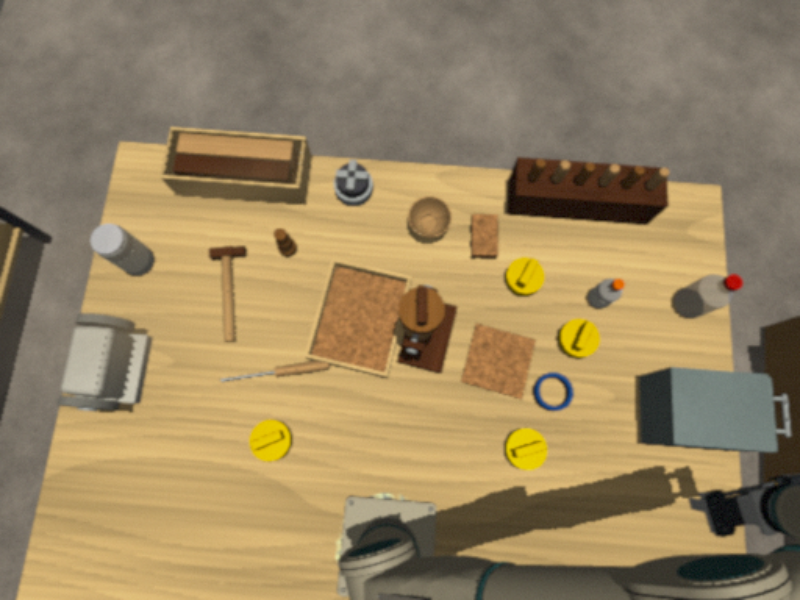

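Candidates for the cap: the brown cap with a dark bar on the canister (side 415,262; top 422,305), and four yellow look-alikes (top 525,276; 580,338; 527,449; 270,440). I choose the brown one on the canister. The tray is left of it, the mat right.

```bash
cat >h.py <<'E'
import numpy as np,cv2
from scipy.spatial.transform import Rotation as R
from cell import sensors, snapshot, camera_model
def cloud(n,d):
    c=camera_model(n);v,u=np.mgrid[:384,:512]
    P=np.stack([(u-c['cx'])/c['fx']*d,(v-c['cy'])/c['fy']*d,d],-1)
    return P@R.from_rotvec(c['attitude']).as_matrix().T+c['position']
def rect(q,m=1000): 
    (c,s,a)=cv2.minAreaRect((q*m).astype(np.float32)); return np.round(c,1),np.round(s,1),round(a,1)
E
python3 - <<'E'
from h import *
for n in("side","top"):
    f=np.load(n+"0.npz");p=f['p'].astype(int);W=cloud(n,f['d']);ok=f['d']>0
    if n=="top": box=(slice(165,265),slice(190,350))
    else: box=(slice(140,290),slice(170,350))
    M=np.zeros(ok.shape,bool);M[box]=1;M&=ok
    z=W[...,2];br=p.sum(-1)
    if n=="top": cu,cv=270,195
    else: cu,cv=266,168
    V,U=np.mgrid[:384,:512]; near=(abs(U-cu)<28)&(abs(V-cv)<28)&ok
    b=near&(z>.268)&(z<.3); print(n,'bar',b.sum(),rect(W[b][:,:2]),np.median(z[b]))
    d=near&(z>.236)&(z<.256); print('disc',d.sum(),rect(W[d][:,:2]),np.median(z[d]))
    xy=np.median(W[b][:,:2],0)
    s=M&(z>.012)&(z<.023)&(br<200); print('board',s.sum(),rect(W[s][:,:2]))
    s=M&(z>.15)&(z<.18)&(br<200);print('upright',s.sum(),rect(W[s][:,:2]) if s.sum() else 0)
    t=M&(z>.034)&(z<.045)&(W[...,1]>xy[1]-.06); print('traywall',t.sum(),rect(W[t][:,:2]))
    m=M&(z>.002)&(z<.014)&(W[...,1]<xy[1]-.05)&(p[...,0]-p[...,2]>30)&(br<330)
    print('mat',m.sum(),rect(W[m][:,:2]))
    im=f['p'][cv-50:cv+70,cu-80:cu+80,::-1];cv2.imwrite(f"pics/crop_{n}.png",cv2.resize(im,None,fx=5,fy=5,interpolation=2)[:600])
f=np.load("top0.npz");g=np.load("side0.npz")
a=f['p'][145:265,190:350,::-1];b=g['p'][130:250,190:350,::-1]
cv2.imwrite("pics/crop.png",np.hstack([cv2.resize(x,(400,300),interpolation=2) for x in(a,b)]))
E
```

```text
side bar 183 (array([490.8, -28.8]), array([71.1, 21. ]), 4.0) 0.27971965299076673
disc 450 (array([488.5, -28.3]), array([93.2, 90.3]), 71.0) 0.24488604573578054
board 1048 (array([ 581. , -111.2]), array([688.3, 436.9]), 89.1)
upright 265 (array([486.9, -18.3]), array([146.4,  51.2]), 1.5)
traywall 861 (array([611.5,  67.1]), array([263.2, 464.2]), 81.4)
mat 1360 (array([ 561.5, -280.8]), array([352.9, 415.8]), 79.6)
top bar 138 (array([494.9, -30.8]), array([68.5, 18. ]), 6.6) 0.28218028585097443
disc 528 (array([495.9, -30.8]), array([93.4, 88.2]), 4.6) 0.2463246543811296
board 528 (array([ 504.9, -186. ]), array([356.9, 254. ]), 77.4)
upright 70 (array([443.7, -21.6]), array([44.3, 35.4]), 80.0)
traywall 488 (array([512.8,  83.9]), array([258.6, 251.3]), 80.9)
mat 177 (array([ 508.1, -195.8]), array([377.7, 247. ]), 7.1)
```

View pics/crop.png

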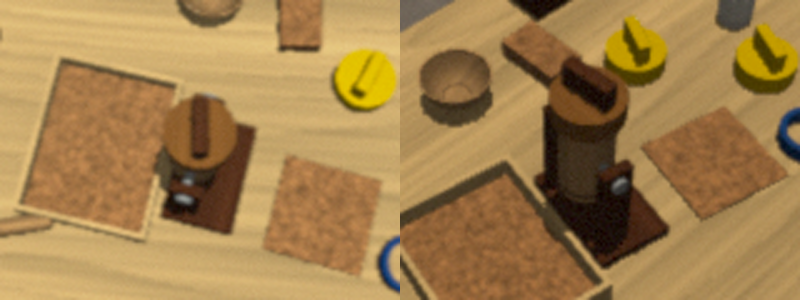

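The crop shows the brown disc with the dark bar (left panel 200,125) on the light tube between the uprights, so the choice is right. The tray corners are at (60,58), (182,82), (145,240) and (18,207), and the mat is at (322,213).

```bash
cat >>h.py <<'E'
def ray(n,u,v,z):
    c=camera_model(n);r=R.from_rotvec(c['attitude']).apply([(u-c['cx'])/c['fx'],(v-c['cy'])/c['fy'],1]);return c['position']+r*(z-c['position'][2])/r[2]
E
python3 - <<'E'
from h import *
def s(l,z,n="top",o=(190,145)):
    q=np.array([ray(n,u/2.5+o[0],v/2.5+o[1],z)[:2]*1000 for u,v in l]);e=np.diff(q,axis=0)
    print(q.round().tolist(),'mean',q.mean(0).round(),'len',np.hypot(*e.T).round(),'ang',np.degrees(np.arctan2(e[:,1],e[:,0])).round(1))
T=[(60,58),(182,82),(145,240),(18,207)];s(T+T[:1],.04)
s([(255,127),(232,232),(163,217)],.018)
M=[(287,155),(382,180),(358,274),(264,247)];s(M+M[:1],.006)
# side: board visible corners, upright tops
s([(667,230-0),(605,263),(538,183)],.018,"side",(190-160,130)) 
# precise tray/mat from clouds
for n in("side","top"):
    f=np.load(n+"0.npz");W=cloud(n,f['d']);x,y,z=W[...,0],W[...,1],W[...,2];ok=f['d']>0
    t=ok&(z>.033)&(z<.046)&(x>.3)&(x<.66)&(y>-.0)&(y<.26)
    br=f['p'].astype(int).sum(-1)
    print(n,'tray',rect(W[t][:,:2]))
    u=ok&(z>.163)&(z<.177)&(abs(x-.49)<.13)&(abs(y+.03)<.1)&(br<230)
    k,l,st,ce=cv2.connectedComponentsWithStats(u.astype(np.uint8))
    for i in range(1,k):
        if st[i,4]>8: print('upr',st[i,4],rect(W[l==i][:,:2]))
    # tube axis points
    for zz in(.19,.2,.21):
        q=ok&(abs(z-zz)<.006)&(abs(x-.49)<.06)&(abs(y+.03)<.06);print('tube',zz,q.sum(),W[q].mean(0)*1000 if q.any() else 0)
    print('bowl/others: min over gouge')
E
```

```text
[[643.0, 182.0], [620.0, -7.0], [377.0, 29.0], [410.0, 219.0], [643.0, 182.0]] mean [538. 121.] len [190. 246. 192. 236.] ang [-97.  171.6  80.1  -8.9]
[[564.0, -123.0], [401.0, -98.0], [415.0, 6.0]] mean [460. -72.] len [165. 105.] ang [171.2  82.3]
[[527.0, -175.0], [500.0, -321.0], [355.0, -288.0], [384.0, -148.0], [527.0, -175.0]] mean [ 459. -222.] len [148. 148. 144. 145.] ang [-100.6  167.2   78.5  -11. ]
[[391.0, -86.0], [409.0, 9.0], [564.0, -12.0]] mean [455. -30.] len [ 98. 156.] ang [79.2 -8.1]
side tray (array([510.5, 102.9]), array([222.9, 253.5]), 81.3)
upr 67 (array([475.2, -11.3]), array([67.1, 25.3]), 41.0)
upr 77 (array([430.1, -17.9]), array([46.4, 16.3]), 79.7)
tube 0.19 52 [471.20939691  -7.69345173 189.87600068]
tube 0.2 18 [467.25405705  -7.19653505 197.04764487]
tube 0.21 21 [464.06746641  -7.31626342 213.97347717]
bowl/others: min over gouge
top tray (array([515.5, 100.6]), array([224.8, 251.3]), 80.9)
upr 63 (array([434.4, -20. ]), array([44.2, 15.7]), 78.3)
tube 0.19 0 0
tube 0.2 0 0
tube 0.21 5 [460.14966682 -40.23050832 215.25124199]
bowl/others: min over gouge
```

```bash
cat >>h.py <<'E'
def down(th): # tool pointing down, tool x at world angle th (deg)
    t=np.radians(th);return R.from_matrix(np.array([[np.cos(t),np.sin(t),0],[np.sin(t),-np.cos(t),0],[0,0,-1]]).T) 
def st():
    s=sensors.observe();r=R.from_rotvec(s['eef_rot']);X=r.as_matrix()
    print('t',round(s['time'],2),'p',(s['eef_pos']*1000).round(1),'thx',round(np.degrees(np.arctan2(X[1,0],X[0,0])),1),'zax',X[:,2].round(3),'q',s['joint_positions'].round(2),'F',s['contact_force'].round(1),'M',s['wrist_torque'].round(2),'w',round(s['grip_width'],3),'g',round(s['gripper_force'],1))
    return s,r
def go(tp,tr,s,r):
    print('row',r.inv().apply(np.array(tp)-s['eef_pos']*1000 if 1 else 0).round(1),(r.inv()*tr).as_rotvec().round(3))
E
python3 - <<'E'
from h import *
s,r=st(); D=down(0).as_matrix();print(D)
for tp in((260,-480,390),(493,-30,390),(493,-30,252)): go(tp,down(5),s,r)
E
```

```text
t 0.1 p [ 175.  -625.4  204.7] thx 15.6 zax [-0.     0.002 -1.   ] q [ 1.23  0.63  0.04  1.52 -0.03  1.   -0.02] F [-1.   1.1  0.9] M [-0.03 -0.01 -0.01] w 0.999 g 0.0
[[ 1.  0.  0.]
 [ 0. -1.  0.]
 [ 0.  0. -1.]]
row [ 121.  -117.4 -185.1] [-0.002  0.     0.186]
row [ 466.6 -488.  -184.5] [-0.002  0.     0.186]
row [ 466.6 -487.8  -46.5] [-0.002  0.     0.186]
```

>>> {"api": "apply_moves", "payload": {
  "motion": [
    [0, 0, -50, 0, 0, 0, 0],
    [30, -30, -100, 0, 0, 0.05, 0],
    [65, -65, -140, 0, 0, 0.1, 0],
    [100, -100, -175, 0, 0, 0.18, 0],
    [135, -138, -185, 0, 0, 0.18, 0],
    [170, -176, -185, 0, 0, 0.18, 0],
    [205, -212, -185, 0, 0, 0.18, 0],
    [240, -250, -185, 0, 0, 0.18, 0],
    [275, -287, -185, 0, 0, 0.18, 0],
    [310, -324, -185, 0, 0, 0.18, 0]
  ]
}}

```text
time: 1.1
eef_pos: [0.3667, -0.2665, 0.3902]
eef_rot: [3.138, 0.145, 0.0]
contact_force: [0.8, -0.4, -0.5]
grip_width: 0.999
gripper_force: 0.0
```

```bash
python3 - <<'E'
from h import *
s,r=st()
for tp in((493,-30,390),(493,-30,290)): go(tp,down(5),s,r)
E
```

```text
t 1.1 p [ 366.7 -266.5  390.2] thx 5.3 zax [ 0. -0. -1.] q [ 0.62  0.16 -0.06  1.73  0.01  1.25 -0.92] F [ 0.8 -0.4 -0.5] M [-0.03 -0.02 -0.03] w 0.999 g 0.0
row [ 1.476e+02 -2.238e+02  2.000e-01] [ 0.    -0.     0.005]
row [ 147.6 -223.9  100.2] [ 0.    -0.     0.005]
```

>>> {"api": "apply_moves", "payload": {
  "motion": [
    [32, -38, 0, 0, 0, 0, 0],
    [64, -76, 0, 0, 0, 0, 0],
    [90, -120, 0, 0, 0, 0, 0],
    [120, -160, 0, 0, 0, 0, 0],
    [140, -200, 0, 0, 0, 0, 0],
    [148, -224, 0, 0, 0, 0, 0],
    [148, -224, 25, 0, 0, 0, 0],
    [148, -224, 50, 0, 0, 0, 0],
    [148, -224, 50, 0, 0, 0, 0],
    [148, -224, 50, 0, 0, 0, 0]
  ]
}}

```text
time: 2.1
eef_pos: [0.4929, -0.032, 0.3404]
eef_rot: [-3.138, -0.145, 0.001]
contact_force: [-0.2, -0.8, 0.8]
grip_width: 1.001
gripper_force: 0.0
```

```bash
python3 - <<'E'
from h import *
s,r=st()
p,d=snapshot("side");cv2.imwrite("pics/s1.png",cv2.resize(p[100:250,170:370,::-1],(800,600)))
for tp in((493,-30,285),(493,-30,252)): go(tp,down(5),s,r)
E
```

```text
t 2.1 p [492.9 -32.  340.4] thx 5.3 zax [-0.001  0.    -1.   ] q [ 0.19  0.27 -0.24  1.73  0.07  1.15 -1.55] F [-0.2 -0.8  0.8] M [-0.02 -0.02 -0.03] w 1.001 g 0.0
row [ 0.3 -2.  55.4] [-0.     0.001  0.005]
row [ 0.3 -2.  88.4] [-0.     0.001  0.005]
```

View pics/s1.png

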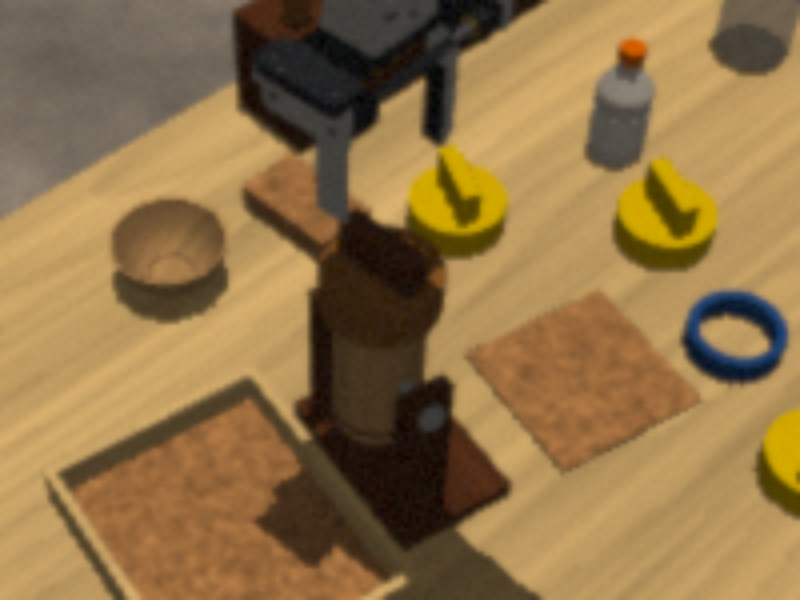

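The open fingers (335,190 and 440,120) hang over either side of the dark bar (385,250). Next I go down and close on it.

>>> {"api": "apply_moves", "payload": {
  "motion": [
    [0, -1, 40, 0, 0, 0, 0],
    [0, -1, 70, 0, 0, 0, 0],
    [0, -1, 88, 0, 0, 0, 0],
    [0, -1, 88, 0, 0, 0, 0.5],
    [0, -1, 88, 0, 0, 0, 1],
    [0, -1, 88, 0, 0, 0, 1],
    [0, -1, 88, 0, 0, 0, 1],
    [0, -1, 88, 0, 0, 0, 1],
    [0, -1, 88, 0, 0, 0, 1]
  ]
}}

```text
time: 3.05
eef_pos: [0.4931, -0.0308, 0.2527]
eef_rot: [3.138, 0.146, 0.002]
contact_force: [0.5, 0.1, -0.1]
grip_width: 0.531
gripper_force: 0.0
```

```bash
python3 - <<'E'
from h import *
s,r=st()
E
```

```text
t 3.05 p [493.1 -30.8 252.7] thx 5.3 zax [ 0.001 -0.    -1.   ] q [ 0.18  0.35 -0.24  1.88  0.1   0.92 -1.58] F [ 0.5  0.1 -0.1] M [-0.02  0.07  0.01] w 0.531 g 0.0
```

>>> {"api": "apply_moves", "payload": {
  "motion": [
    [0, 0, 0, 0, 0, 0, 1],
    [0, 0, 0, 0, 0, 0, 1],
    [0, 0, 0, 0, 0, 0, 1],
    [0, 0, 0, 0, 0, 0, 1],
    [0, 0, 0, 0, 0, 0, 1],
    [0, 0, 0, 0, 0, 0, 1]
  ]
}}

```text
time: 3.65
eef_pos: [0.4929, -0.0312, 0.2522]
eef_rot: [3.138, 0.145, 0.0]
contact_force: [-0.1, -0.9, 0.4]
grip_width: 0.21
gripper_force: 30.0
```

```bash
python3 - <<'E'
from h import *
s,r=st()
E
```

```text
t 3.65 p [492.9 -31.2 252.2] thx 5.3 zax [ 0. -0. -1.] q [ 0.18  0.36 -0.24  1.88  0.1   0.92 -1.58] F [-0.1 -0.9  0.4] M [-0.35  0.01  0.07] w 0.21 g 30.0
```

>>> {"api": "apply_moves", "payload": {
  "motion": [
    [0, 0, -0.5, 0, 0, -0.1, 1],
    [0, 0, -1.0, 0, 0, -0.2, 1],
    [0, 0, -1.5, 0, 0, -0.32, 1],
    [0, 0, -2.1, 0, 0, -0.44, 1],
    [0, 0, -2.7, 0, 0, -0.56, 1],
    [0, 0, -3.3, 0, 0, -0.68, 1],
    [0, 0, -3.8, 0, 0, -0.8, 1],
    [0, 0, -4.4, 0, 0, -0.92, 1],
    [0, 0, -5.0, 0, 0, -1.04, 1],
    [0, 0, -5.3, 0, 0, -1.1, 1]
  ]
}}

```text
time: 4.65
eef_pos: [0.4929, -0.0317, 0.2572]
eef_rot: [2.596, 1.768, -0.001]
contact_force: [1.0, -2.0, -2.0]
grip_width: 0.206
gripper_force: 30.0
```

```bash
python3 - <<'E'
from h import *
s,r=st()
E
```

```text
t 4.65 p [492.9 -31.7 257.2] thx 68.5 zax [-0.    -0.001 -1.   ] q [ 0.38  0.38 -0.51  1.86  0.22  0.96 -0.61] F [ 1. -2. -2.] M [-0.54 -0.25 -0.04] w 0.206 g 30.0
```

>>> {"api": "apply_moves", "payload": {
  "motion": [
    [0, 0, -0.7, 0, 0, -0.14, 1],
    [0, 0, -1.4, 0, 0, -0.28, 1],
    [0, 0, -2.0, 0, 0, -0.42, 1],
    [0, 0, -2.7, 0, 0, -0.56, 1],
    [0, 0, -3.4, 0, 0, -0.7, 1],
    [0, 0, -4.0, 0, 0, -0.84, 1],
    [0, 0, -4.7, 0, 0, -0.98, 1],
    [0, 0, -5.4, 0, 0, -1.12, 1],
    [0, 0, -6.0, 0, 0, -1.26, 1],
    [0, 0, -6.7, 0, 0, -1.4, 1]
  ]
}}

```text
time: 5.65
eef_pos: [0.4932, -0.0317, 0.264]
eef_rot: [0.844, 3.025, -0.001]
contact_force: [1.0, -1.0, -2.1]
grip_width: 0.211
gripper_force: 30.0
```

```bash
python3 - <<'E'
from h import *
s,r=st()
E
```

```text
t 5.65 p [493.2 -31.7 264. ] thx 148.8 zax [ 0.001 -0.001 -1.   ] q [ 0.62  0.45 -0.87  1.85  0.4   1.03  0.61] F [ 1.  -1.  -2.1] M [-0.41 -0.55 -0.07] w 0.211 g 30.0
```

>>> {"api": "apply_moves", "payload": {
  "motion": [
    [0, 0, -0.5, 0, 0, -0.1, 1],
    [0, 0, -1.0, 0, 0, -0.2, 1],
    [0, 0, -1.4, 0, 0, -0.3, 1],
    [0, 0, -1.9, 0, 0, -0.4, 1],
    [0, 0, -2.0, 0, 0, -0.45, 1],
    [0, 0, -2.5, 0, 0, -0.45, 1],
    [0, 0, -4, 0, 0, -0.45, 1],
    [0, 0, -5, 0, 0, -0.45, 1]
  ]
}}

```text
time: 6.45
eef_pos: [0.4933, -0.0312, 0.2693]
eef_rot: [0.157, 3.137, -0.001]
contact_force: [2.4, -2.6, -4.2]
grip_width: 0.208
gripper_force: 30.0
```

```bash
python3 - <<'E'
from h import *
s,r=st()
E
```

```text
t 6.45 p [493.3 -31.2 269.3] thx 174.3 zax [ 0.001 -0.    -1.   ] q [ 0.69  0.48 -1.    1.84  0.46  1.08  0.99] F [ 2.4 -2.6 -4.2] M [-0.38 -0.85  0.03] w 0.208 g 30.0
```

>>> {"api": "apply_moves", "payload": {
  "motion": [
    [0, 0, -2, 0, 0, 0, 1],
    [0, 0, -4, 0, 0, 0, 1],
    [0, 0, -6, 0, 0, 0, 1],
    [0, 0, -9, 0, 0, 0, 1]
  ]
}}

```text
time: 6.85
eef_pos: [0.4924, -0.0307, 0.2783]
eef_rot: [-0.155, -3.137, -0.0]
contact_force: [0.9, 0.0, -1.4]
grip_width: 0.211
gripper_force: 30.0
```

```bash
python3 - <<'E'
from h import *
s,r=st()
for tp in((493,-31,310),(475,-130,310),(450,-225,310),(450,-225,100),(450,-225,48)): go(tp,down(174.3),s,r)
E
```

```text
t 6.85 p [492.4 -30.7 278.3] thx 174.3 zax [-0.001  0.    -1.   ] q [ 0.7   0.47 -1.01  1.82  0.44  1.1   1.  ] F [ 0.9  0.  -1.4] M [ 0.07 -0.24  0.01] w 0.211 g 30.0
row [ -0.5  -0.2 -31.7] [ 0.    -0.001  0.   ]
row [   7.6 -100.5  -31.7] [ 0.    -0.001  0.   ]
row [  23.1 -197.5  -31.7] [ 0.    -0.001  0.   ]
row [  22.9 -197.6  178.3] [ 0.    -0.001  0.   ]
row [  22.8 -197.6  230.3] [ 0.    -0.001  0.   ]
```

>>> {"api": "apply_moves", "payload": {
  "motion": [
    [0, 0, -25, 0, 0, 0, 1],
    [0, 0, -42, 0, 0, 0, 1],
    [7, -40, -42, 0, 0, 0, 1],
    [14, -85, -42, 0, 0, 0, 1],
    [20, -130, -42, 0, 0, 0, 1],
    [26, -175, -30, 0, 0, 0, 1],
    [30, -206, 10, 0, 0, 0, 1],
    [30, -206, 55, 0, 0, 0, 1],
    [30, -206, 100, 0, 0, 0, 1],
    [30, -206, 140, 0, 0, 0, 1]
  ]
}}

```text
time: 7.85
eef_pos: [0.4416, -0.2322, 0.1366]
eef_rot: [-0.157, -3.136, -0.003]
contact_force: [0.8, -0.2, -2.0]
grip_width: 0.21
gripper_force: 30.0
```

```bash
python3 - <<'E'
from h import *
s,r=st()
p,d=snapshot("side");cv2.imwrite("pics/s2.png",cv2.resize(p[100:280,200:440,::-1],(800,600)))
for tp in((442,-233,52),(442,-233,46)): go(tp,down(174.3),s,r)
E
```

```text
t 7.85 p [ 441.6 -232.2  136.6] thx 174.3 zax [-0.002  0.002 -1.   ] q [ 0.99  0.65 -0.86  1.99  0.68  0.82  1.22] F [ 0.8 -0.2 -2. ] M [-0.01 -0.13 -0.01] w 0.21 g 30.0
row [-0.7 -0.9 84.6] [ 0.002 -0.002 -0.001]
row [-0.7 -0.9 90.6] [ 0.002 -0.002 -0.001]
```

View pics/s2.png

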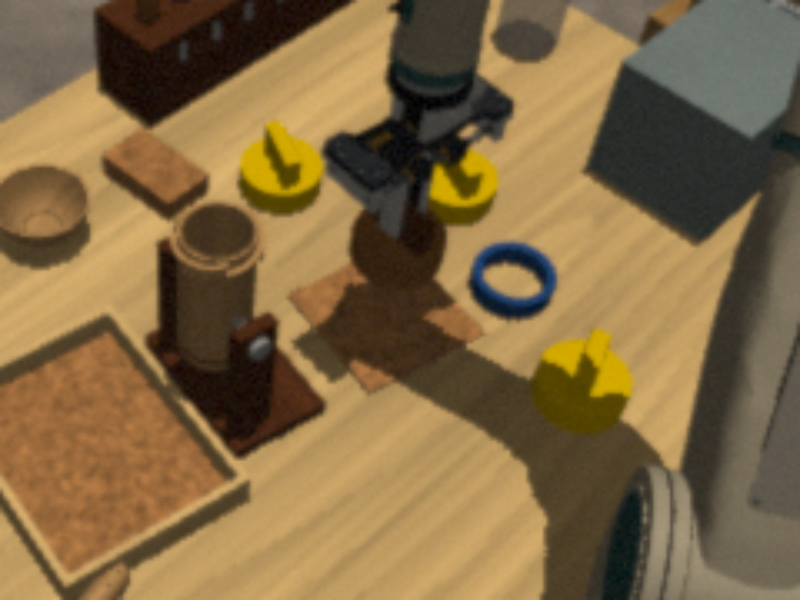

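The canister is open and upright (218,230). The cap hangs in the gripper above the mat (398,240).

>>> {"api": "apply_moves", "payload": {
  "motion": [
    [0, 0, 40, 0, 0, 0, 1],
    [0, 0, 70, 0, 0, 0, 1],
    [0, 0, 84, 0, 0, 0, 1],
    [0, 0, 88, 0, 0, 0, 1],
    [0, 0, 90.5, 0, 0, 0, 1],
    [0, 0, 91.5, 0, 0, 0, 1],
    [0, 0, 91.5, 0, 0, 0, 1]
  ]
}}

```text
time: 8.6
eef_pos: [0.4434, -0.2332, 0.0477]
eef_rot: [0.156, 3.136, -0.001]
contact_force: [0.9, -0.8, -2.0]
grip_width: 0.209
gripper_force: 30.0
```

```bash
python3 - <<'E'
from h import *
s,r=st()
E
```

```text
t 8.6 p [ 443.4 -233.2   47.7] thx 174.3 zax [ 0.001 -0.001 -1.   ] q [ 0.89  0.77 -0.71  2.05  0.86  0.64  1.06] F [ 0.9 -0.8 -2. ] M [ 0.05 -0.11 -0.  ] w 0.209 g 30.0
```

>>> {"api": "apply_moves", "payload": {
  "motion": [
    [0, 0, 1, 0, 0, 0, 1],
    [0, 0, 2, 0, 0, 0, 1],
    [0, 0, 2.5, 0, 0, 0, 1],
    [0, 0, 2.5, 0, 0, 0, 1]
  ]
}}

```text
time: 9.0
eef_pos: [0.443, -0.2332, 0.0452]
eef_rot: [0.156, 3.137, -0.002]
contact_force: [-1.6, -0.1, 7.0]
grip_width: 0.208
gripper_force: 30.0
```

```bash
python3 - <<'E'
from h import *
s,r=st()
E
```

```text
t 9.0 p [ 443.  -233.2   45.2] thx 174.3 zax [ 0.001 -0.001 -1.   ] q [ 0.88  0.78 -0.7   2.05  0.87  0.64  1.06] F [-1.6 -0.1  7. ] M [0.19 0.27 0.02] w 0.208 g 30.0
```

```bash
cat >>h.py <<'E'
PV=np.array([493,-30.,150]);TH=80.7
def push(phi,a,back=0,h=55):
    t=np.radians(TH);Y=np.array([np.cos(t),np.sin(t),0]);Z=np.array([0,0,1.])
    c,s=np.cos(phi),np.sin(phi);k=np.clip(2.5*np.cos(phi+a),-1,1)
    n=np.array([-c,s]);q=np.array([-36*c+h*s,h*c+36*s])-8*k*np.array([np.cos(a),np.sin(a)])+n*back
    return PV+q[0]*Y+q[1]*Z, down(TH)*R.from_rotvec([0,a,0])
E
python3 - <<'E'
from h import *
s,r=st()
print(push(0,.5,40)[0])
go((443,-233,140),down(174.3),s,r)
go((455,-150,250),down(TH),s,r)
go(*push(0,.5,40),s,r)
E
```

```text
t 9.0 p [ 443.  -233.2   45.2] thx 174.3 zax [ 0.001 -0.001 -1.   ] q [ 0.88  0.78 -0.7   2.05  0.87  0.64  1.06] F [-1.6 -0.1  7. ] M [0.19 0.27 0.02] w 0.208 g 30.0
[ 479.58354403 -111.92941339  201.16459569]
row [ -0.    0.1 -94.8] [-0.001  0.001  0.   ]
row [  -3.9   83.7 -204.9] [-0.     0.002  1.634]
row [ -24.5  124.1 -156.1] [-0.408  0.384  1.597]
```

>>> {"api": "apply_moves", "payload": {
  "motion": [
    [0, 0, -0.5, 0, 0, 0, 0.5],
    [0, 0, -0.5, 0, 0, 0, 0.5],
    [0, 0, -0.5, 0, 0, 0, 0.5],
    [0, 0, -0.5, 0, 0, 0, 0.5],
    [0, 0, -15, 0, 0, 0, 0.5],
    [0, 0, -40, 0, 0, 0, 0.5],
    [0, 0, -80, 0, 0, 0, 0.5],
    [0, 0, -120, 0, 0, 0.1, 1],
    [0, 0, -160, 0, 0, 0.2, 1],
    [0, 0, -190, 0, 0, 0.3, 1]
  ]
}}

```text
time: 10.0
eef_pos: [0.4432, -0.2327, 0.2365]
eef_rot: [0.628, 3.076, -0.0]
contact_force: [0.3, 0.1, -0.2]
grip_width: 0.282
gripper_force: 0.0
```

```bash
python3 - <<'E'
from h import *
s,r=st()
f=snapshot("top");W=cloud("top",f[1])
p=f[0].astype(int);x,y,z=W[...,0],W[...,1],W[...,2]
m=(abs(x-.443)<.05)&(abs(y+.233)<.055)&(z>.03)&(z<.09);print(m.sum(),rect(W[m][:,:2]))
go((460,-175,240),down(TH),s,r)
go((470,-130,230),down(TH)*R.from_rotvec([0,.5,0]),s,r)
go(*push(0,.5,40),s,r)
E
```

```text
t 10.0 p [ 443.2 -232.7  236.5] thx 156.9 zax [ 0.002 -0.    -1.   ] q [ 1.03  0.5  -0.89  1.87  0.46  0.99  1.11] F [ 0.3  0.1 -0.2] M [-0.   -0.17  0.01] w 0.282 g 0.0
508 (array([ 445. , -231.8]), array([89.5, 92.1]), 48.9)
row [ 7.1 59.7 -3.5] [1.00e-03 1.00e-03 1.33e+00]
row [ 15.6 105.    6.5] [-0.331  0.425  1.301]
row [ 13.9 125.4  35.3] [-0.331  0.425  1.301]
```

>>> {"api": "apply_moves", "payload": {
  "motion": [
    [1, 6, -3, 0, 0, 0.13, 1],
    [1, 12, -3, 0, 0, 0.26, 1],
    [2, 18, -3, 0, 0, 0.4, 1],
    [3, 24, -3, 0, 0, 0.53, 1],
    [4, 30, -3, 0, 0, 0.66, 1],
    [5, 36, -3, 0, 0, 0.8, 1],
    [5, 42, -3, 0, 0, 0.93, 1],
    [6, 48, -3, 0, 0, 1.06, 1],
    [7, 54, -3, 0, 0, 1.2, 1],
    [7, 60, -3, 0, 0, 1.33, 1]
  ]
}}

```text
time: 11.05
eef_pos: [0.4593, -0.1745, 0.2369]
eef_rot: [-2.394, -2.033, 0.001]
contact_force: [-0.3, 0.4, 0.3]
grip_width: 0.005
gripper_force: 0.0
```

```bash
python3 - <<'E'
from h import *
s,r=st()
go((470,-130,230),down(TH)*R.from_rotvec([0,.5,0]),s,r)
go(*push(0,.5,40),s,r)
go(*push(0,.5,10),s,r)
E
```

```text
t 11.05 p [ 459.3 -174.5  236.9] thx 80.7 zax [-0.001  0.    -1.   ] q [ 0.69  0.4  -0.54  1.9   0.26  0.91 -0.13] F [-0.3  0.4  0.3] M [ 0.   -0.08  0.01] w 0.005 g 0.0
row [45.6  3.4  6.9] [-0.     0.5   -0.001]
row [65.   9.9 35.7] [-0.     0.5   -0.001]
row [95.   9.9 35.7] [-0.     0.5   -0.001]
```

>>> {"api": "apply_moves", "payload": {
  "motion": [
    [8, 1, 2, 0, 0.12, 0, 1],
    [18, 3, 4, 0, 0.24, 0, 1],
    [30, 5, 6, 0, 0.37, 0, 1],
    [45, 7, 10, 0, 0.5, 0, 1],
    [60, 9, 25, 0, 0.5, 0, 1],
    [66, 10, 35, 0, 0.5, 0, 1],
    [66, 10, 36, 0, 0.5, 0, 1]
  ]
}}

```text
time: 11.75
eef_pos: [0.4789, -0.1096, 0.2003]
eef_rot: [-2.101, -1.797, -0.536]
contact_force: [0.2, -0.1, -0.2]
grip_width: 0.007
gripper_force: 0.0
```

```bash
python3 - <<'E'
from h import *
s,r=st()
for ph in np.r_[-1,0:2.46:.175]:
    a=.5-.9*max(ph,0)/2.45
    go(*push(max(ph,0),a,10*(ph<0)),s,r)
p,d=snapshot("side");cv2.imwrite("pics/s3.png",cv2.resize(p[100:280,200:440,::-1],(800,600)))
E
```

```text
t 11.75 p [ 478.9 -109.6  200.3] thx 81.1 zax [ 0.072  0.475 -0.877] q [ 0.99  0.63 -0.73  1.88 -0.12  0.87  0.27] F [ 0.2 -0.1 -0.2] M [-0.43 -0.07 -0.  ] w 0.007 g 0.0
row [24.8  1.2 12.6] [-0.005 -0.001  0.006]
row [33.6  1.3 17.4] [-0.005 -0.001  0.006]
row [45.1  1.4 17. ] [-0.005 -0.065  0.006]
row [56.4  1.4 18.6] [-0.005 -0.13   0.006]
row [67.2  1.5 22.1] [-0.005 -0.194  0.006]
row [77.2  1.6 27.5] [-0.005 -0.258  0.006]
row [86.1  1.7 34.4] [-0.004 -0.323  0.006]
row [93.7  1.8 42.9] [-0.004 -0.387  0.006]
row [101.4   1.9  53.3] [-0.004 -0.451  0.007]
row [107.2   2.   64.9] [-0.004 -0.515  0.007]
row [111.    2.   77.2] [-0.004 -0.58   0.007]
row [112.7   2.1  90. ] [-0.003 -0.644  0.007]
row [112.2   2.2 102.7] [-0.003 -0.708  0.007]
row [109.5   2.2 115.1] [-0.003 -0.773  0.007]
row [104.8   2.3 126.8] [-0.003 -0.837  0.007]
row [ 97.4   2.3 136.4] [-0.002 -0.901  0.008]
```

View pics/s3.png

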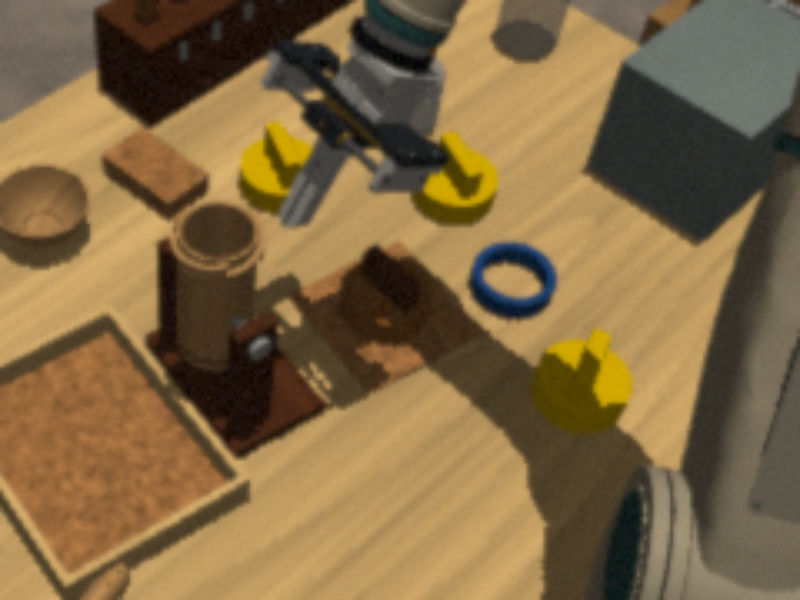

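The shut fingers (295,215) point at the open canister's side, and the cap stands on the mat (380,285). Now the push.

>>> {"api": "apply_moves", "payload": {
  "motion": [
    [16, 1, 8, 0, 0, 0, 1],
    [26, 1, 14, 0, 0, 0, 1],
    [34, 1, 17, 0, 0, 0, 1],
    [45, 1, 17, 0, -0.06, 0, 1],
    [56, 1, 18.5, 0, -0.13, 0, 1],
    [67, 1.5, 22, 0, -0.19, 0, 1],
    [77, 1.5, 27.5, 0, -0.26, 0, 1],
    [86, 1.5, 34.5, 0, -0.32, 0, 1],
    [94, 2, 43, 0, -0.39, 0, 1],
    [101, 2, 53, 0, -0.45, 0, 1]
  ]
}}

```text
time: 12.8
eef_pos: [0.4997, -0.0017, 0.2046]
eef_rot: [-2.371, -2.022, -0.052]
contact_force: [-2.9, -9.2, 4.9]
grip_width: 0.006
gripper_force: 4.4
```

```bash
python3 - <<'E'
from h import *
s,r=st()
for ph in np.r_[1.225:2.46:.175,2.5]:
    a=.5-.9*max(ph,0)/2.45
    print(ph,end=' ');go(*push(max(ph,0),a,0),s,r)
E
```

```text
t 12.8 p [499.7  -1.7 204.6] thx 80.9 zax [ 0.009  0.041 -0.999] q [ 0.31  0.44 -0.46  1.93  0.21  0.81 -0.42] F [-2.9 -9.2  4.9] M [-2.32  0.43  0.03] w 0.006 g 4.4
1.225 row [ 4.6 -2.   2.6] [0.003 0.008 0.004]
1.4000000000000001 row [14.9 -2.  10.4] [ 0.003 -0.056  0.003]
1.5750000000000002 row [23.8 -2.  19.7] [ 0.003 -0.12   0.003]
1.7500000000000002 row [31.  -2.  30.4] [ 0.003 -0.185  0.003]
1.9250000000000003 row [36.2 -2.  42.1] [ 0.003 -0.249  0.003]
2.1000000000000005 row [39.3 -2.  54.4] [ 0.003 -0.313  0.003]
2.2750000000000004 row [40.2 -2.1 66.9] [ 0.003 -0.378  0.003]
2.45 row [37.9 -2.1 78.8] [ 0.003 -0.442  0.003]
2.5 row [36.6 -2.1 82. ] [ 0.003 -0.46   0.003]
```

>>> {"api": "apply_moves", "payload": {
  "motion": [
    [10, 0, 8, 0, -0.06, 0, 1],
    [19, 0, 17, 0, -0.13, 0, 1],
    [26, 0, 28, 0, -0.19, 0, 1],
    [32, 0, 40, 0, -0.25, 0, 1],
    [35, 0, 52, 0, -0.32, 0, 1],
    [36, 0, 64, 0, -0.38, 0, 1],
    [34, 0, 76, 0, -0.44, 0, 1],
    [32, 0, 80, 0, -0.46, 0, 1],
    [32, 0, 80, 0, -0.46, 0, 1]
  ]
}}

```text
time: 13.7
eef_pos: [0.5069, 0.0413, 0.1249]
eef_rot: [2.158, 1.85, -0.441]
contact_force: [1.2, 6.2, 3.6]
grip_width: 0.008
gripper_force: 3.5
```

```bash
python3 - <<'E'
from h import *
s,r=st()
for ph in (2.3,2.45,2.5):
    a=.5-.9*ph/2.45
    print(ph,end=' ');go(*push(ph,a,0),s,r)
p,d=snapshot("side");q,e=snapshot("top")
cv2.imwrite("pics/s4.png",np.vstack([cv2.resize(p[130:265,160:340,::-1],(400,300)),cv2.resize(q[150:285,180:360,::-1],(400,300))]))
E
```

```text
t 13.7 p [506.9  41.3 124.9] thx 81.2 zax [-0.057 -0.39  -0.919] q [-0.25  0.66 -0.21  1.87  0.58  0.95 -1.01] F [1.2 6.2 3.6] M [ 1.17 -0.35 -0.01] w 0.008 g 3.5
2.3 row [ -5.5  -2.2 -11.5] [0.006 0.06  0.008]
2.45 row [-3.2 -2.2 -1.4] [0.006 0.005 0.008]
2.5 row [-3.  -2.2  2. ] [ 0.006 -0.013  0.008]
```

View pics/s4.png

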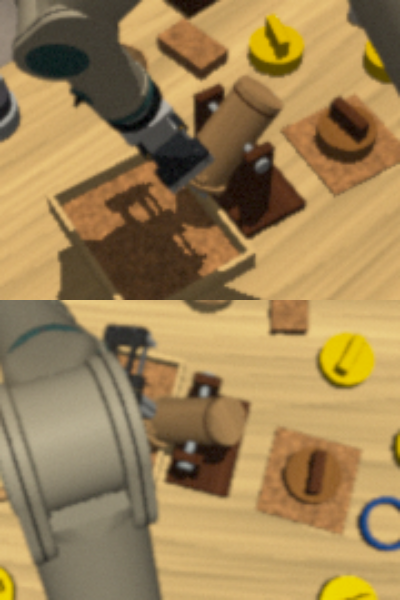

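The canister is tipped with its foot up (top panel 240,105) and its mouth down over the tray. I press a little further and hold.

>>> {"api": "apply_moves", "payload": {
  "motion": [
    [-1, 0, 2, 0, 0, 0, 1],
    [-2, 0, 4, 0, 0, 0, 1],
    [-3.5, 0, 6, 0, 0, 0, 1],
    [-3.5, 0, 6, 0, 0, 0, 1],
    [-3.5, 0, 6, 0, 0, 0, 1],
    [-3.5, 0, 6, 0, 0, 0, 1]
  ]
}}

```text
time: 14.4
eef_pos: [0.507, 0.0406, 0.1236]
eef_rot: [2.162, 1.853, -0.428]
contact_force: [-3.7, 17.3, 25.3]
grip_width: 0.004
gripper_force: 14.8
```

```bash
python3 - <<'E'
from h import *
s,r=st()
E
```

```text
t 14.4 p [507.   40.6 123.6] thx 81.1 zax [-0.053 -0.382 -0.922] q [-0.25  0.65 -0.21  1.88  0.58  0.94 -1.01] F [-3.7 17.3 25.3] M [ 1.94  1.1  -0.64] w 0.004 g 14.8
```

>>> {"api": "apply_moves", "payload": {
  "motion": [
    [1, 0, -2, 0, 0, 0, 1],
    [1, 0, -2, 0, 0, 0, 1],
    [1, 0, -2, 0, 0, 0, 1],
    [1, 0, -2, 0, 0, 0, 1],
    [1, 0, -2, 0, 0, 0, 1],
    [1, 0, -2, 0, 0, 0, 1],
    [1, 0, -2, 0, 0, 0, 1],
    [1, 0, -2, 0, 0, 0, 1]
  ]
}}

```text
time: 15.2
eef_pos: [0.507, 0.0408, 0.1241]
eef_rot: [2.162, 1.852, -0.431]
contact_force: [-1.9, 14.3, 16.4]
grip_width: 0.006
gripper_force: 10.7
```

```bash
python3 - <<'E'
from h import *
s,r=st()
print('reverse path')
for ph in (2.3,2.1,1.9,1.7,1.5,1.3,1.1,.9,.7,.5,.3,.1,0):
    a=.5-.9*ph/2.45
    print(ph,end=' ');go(*push(ph,a,0),s,r)
f=snapshot("side")[1];p,d=snapshot("side")
W=cloud("side",d);x,y,z=np.moveaxis(W,-1,0)
m=(d>0)&(x>.4)&(x<.6)&(y>.02)&(y<.18)&(z>.014)&(z<.033);print('tray things',m.sum())
cv2.imwrite("pics/s5.png",cv2.resize(p[160:265,170:310,::-1],(800,600)))
E
```

```text
t 15.2 p [507.   40.8 124.1] thx 81.1 zax [-0.054 -0.384 -0.922] q [-0.25  0.65 -0.21  1.87  0.58  0.94 -1.01] F [-1.9 14.3 16.4] M [ 1.97  0.61 -0.43] w 0.006 g 10.7
reverse path
2.3 row [ -5.3  -2.3 -12.5] [0.008 0.053 0.007]
2.1 row [-12.2  -2.2 -25. ] [0.008 0.127 0.007]
1.9 row [-21.6  -2.2 -36.1] [0.008 0.2   0.007]
1.7 row [-33.   -2.2 -45.2] [0.007 0.273 0.008]
1.5 row [-46.   -2.2 -52. ] [0.007 0.347 0.008]
1.3 row [-60.2  -2.2 -56.2] [0.007 0.42  0.008]
1.1 row [-74.9  -2.3 -57.7] [0.007 0.494 0.008]
0.9 row [-88.4  -2.4 -57.1] [0.006 0.567 0.009]
0.7 row [-101.    -2.5  -54.3] [0.006 0.641 0.009]
0.5 row [-112.8   -2.6  -49.1] [0.006 0.714 0.009]
0.3 row [-123.4   -2.8  -41.5] [0.005 0.788 0.009]
0.1 row [-132.3   -2.9  -31.9] [0.005 0.861 0.01 ]
0 row [-136.    -3.   -26.4] [0.005 0.898 0.01 ]
tray things 103
```

View pics/s5.png

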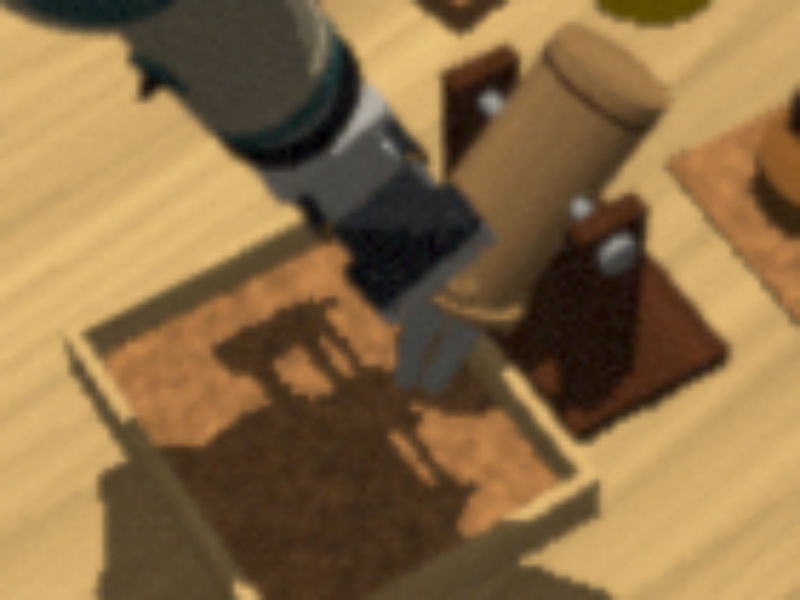

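```bash
python3 - <<'E'
from h import *
def proj(n,P):
    c=camera_model(n);q=R.from_rotvec(c['attitude']).inv().apply(np.array(P)-c['position']);return q[0]/q[2]*c['fx']+c['cx'],q[1]/q[2]*c['fy']+c['cy']
k=800/140
u,v=proj("side",[.507,.041,.124]);print('tip in crop',(u-170)*k,(v-160)*600/105)
p,d=snapshot("side");W=cloud("side",d)
for U,V in((415,330),(415,370),(460,340),(440,370),(480,310),(440,300)):
    print(U,V,(W[int(160+V*105/600),int(170+U/k)]*1000).round(),p[int(160+V*105/600),int(170+U/k)])
E
```

```text
tip in crop 422.08283266056714 244.0710297511446
415 330 [500.  56.  69.] [70 71 66]
415 370 [500.  58.  31.] [68 66 60]
460 340 [486.  35.  53.] [71 69 67]
440 370 [491.  44.  28.] [69 71 64]
480 310 [469.  34.  97.] [134 101  61]
440 300 [482.  51. 110.] [138 106  63]
```

Two grey centres lean out of the mouth with their ends on the tray floor (about 500,56 and 486,35 mm). They should drop when the mouth rises, so I return slowly along the arc.

>>> {"api": "apply_moves", "payload": {
  "motion": [
    [-2, 0, -5, 0, 0.02, 0, 1],
    [-5, 0, -12, 0, 0.05, 0, 1],
    [-8, 0, -18, 0, 0.09, 0, 1],
    [-12, 0, -25, 0, 0.13, 0, 1],
    [-16, 0, -30, 0, 0.16, 0, 1],
    [-21, 0, -36, 0, 0.2, 0, 1],
    [-27, 0, -41, 0, 0.24, 0, 1],
    [-33, 0, -45, 0, 0.27, 0, 1],
    [-33, 0, -45, 0, 0.27, 0, 1]
  ]
}}

```text
time: 16.25
eef_pos: [0.5058, 0.025, 0.18]
eef_rot: [2.318, 1.978, -0.144]
contact_force: [1.2, 7.3, 11.1]
grip_width: 0.002
gripper_force: 6.1
```

```bash
python3 - <<'E'
from h import *
s,r=st()
for ph in (1.5,1.3,1.1,.9,.7,.5,.3,.1,0):
    a=.5-.9*ph/2.45
    print(ph,end=' ');go(*push(ph,a,0),s,r)
p,d=snapshot("side")
cv2.imwrite("pics/s6.png",cv2.resize(p[160:265,170:310,::-1],(800,600)))
E
```

```text
t 16.25 p [505.8  25.  180. ] thx 80.9 zax [-0.012 -0.13  -0.991] q [ 0.05  0.49 -0.35  1.91  0.39  0.85 -0.7 ] F [ 1.2  7.3 11.1] M [ 1.7  -0.12 -0.03] w 0.002 g 6.1
1.5 row [-7.7 -3.7 -9. ] [0.009 0.08  0.004]
1.3 row [-20.2  -3.7 -16.8] [0.008 0.153 0.004]
1.1 row [-34.1  -3.7 -22.1] [0.008 0.227 0.005]
0.9 row [-47.2  -3.7 -25.1] [0.008 0.3   0.005]
0.7 row [-60.   -3.8 -25.8] [0.008 0.374 0.005]
0.5 row [-72.9  -3.8 -23.8] [0.008 0.447 0.006]
0.3 row [-85.1  -3.9 -19.3] [0.008 0.521 0.006]
0.1 row [-96.2  -4.  -12.4] [0.007 0.594 0.006]
0 row [-101.2   -4.1   -8.1] [0.007 0.631 0.006]
```

View pics/s6.png

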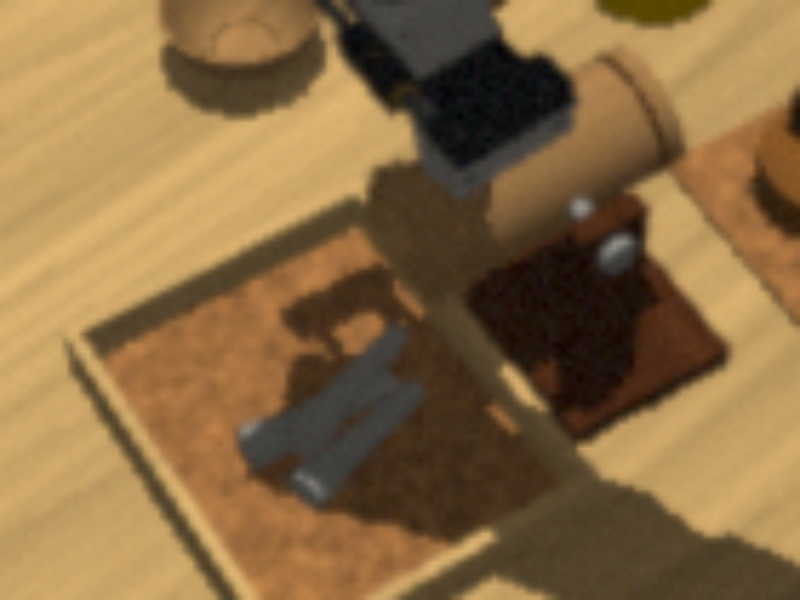

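Centres lie in the tray: heads at (255,445) and (315,485), tips at (400,335) and (415,385). A third is unclear, so I count by area from the cameras.

```bash
python3 - <<'E'
from h import *
for n in("side","top"):
    p,d=snapshot(n);W=cloud(n,d);x,y,z=np.moveaxis(W,-1,0)
    g=(p.max(-1).astype(int)-p.min(-1)<22)
    m=g&(d>0)&(x>.36)&(x<.66)&(y>0.02)&(y<.24)&(z>.012)&(z<.09)
    q=W[m]*1000; print(n,m.sum())
    if m.sum()>20:
        # top-view raster
        I=np.zeros((56,70),int);zz=np.zeros((56,70))
        for a,b,c in q: 
            i,j=int((a-400)//4),int((b)//4)
            if 0<=i<56 and 0<=j<70: I[i,j]+=1;zz[i,j]=max(zz[i,j],c)
        print(rect(q[:,:2]),'z pct',np.percentile(q[:,2],[5,50,95,100]).round())
        r,c=np.nonzero(I);
        for i in range(r.max(),r.min()-1,-1): print(400+4*i,''.join('%X'%min(15,int(zz[i,j]//4)) if I[i,j] else '.' for j in range(c.max(),c.min()-1,-1)))
        print('y from',4*c.max(),'to',4*c.min())
E
```

```text
side 389
(array([503022.2, 104837.9]), array([113440.7,  62398.3]), 89.9) z pct [18. 30. 46. 50.]
532 ..7..............3...........
528 .88.776......................
524 .88877.7.6..............999.9
520 6778.77............9.9A..8998
516 477777..A.A...99AAA9A99A99987
512 77666AB.BBC.A9AA.9.9.A9987...
508 ....5C.B..BBAA.ABA9A9886.....
504 .....7CCCCC.AAA9AA844645.....
500 .....7BBB.CAAAA....5....5....
496 .....6BCCACA...565.56555.54..
492 ..67.6B9B9A666.6.6665.5564...
488 ..78878.676666666666554555...
484 ..78.788766.56656654555......
480 ...8897776766.545............
476 ...788867.6..................
472 ...5676......................
468 .....7.......................
y from 160 to 48
top 119
(array([511012.2, 132329.9]), array([61394.8, 33794.6]), 12.4) z pct [22. 33. 49. 52.]
536 6.........
532 8777.75...
528 8888756...
524 6888......
520 7778AAABB.
516 ..7.BBBAC.
512 ...CB.CAC.
508 ...CCCCCAA
504 ...BBBCBBB
500 .77BBBBAAA
496 .66AA9966.
492 ...687777.
488 ..8887877.
484 ..8869766.
480 ..8698....
476 ..4.5.....
y from 148 to 112
```

The height map shows three heads: (480,145) and (528,150) at 33 mm, and (508,135) at 50 mm lying across on top. All three are out, so I let the canister come back.

>>> {"api": "apply_moves", "payload": {
  "motion": [
    [-8, 0, -9, 0, 0.08, 0, 1],
    [-20, 0, -17, 0, 0.15, 0, 1],
    [-34, 0, -22, 0, 0.23, 0, 1],
    [-47, 0, -25, 0, 0.3, 0, 1],
    [-60, 0, -26, 0, 0.37, 0, 1],
    [-73, 0, -24, 0, 0.45, 0, 1],
    [-85, 0, -19, 0, 0.52, 0, 1],
    [-96, 0, -13, 0, 0.59, 0, 1],
    [-106, 0, -9, 0, 0.63, 0, 1],
    [-135, 0, -20, 0, 0.63, 0, 0.6]
  ]
}}

```text
time: 17.4
eef_pos: [0.4797, -0.1085, 0.2137]
eef_rot: [-2.108, -1.796, -0.526]
contact_force: [0.8, -0.3, -0.3]
grip_width: 0.056
gripper_force: 0.0
```

```bash
python3 - <<'E'
from h import *
s,r=st()
go((470,-160,235),down(90),s,r)
go((450,-210,220),down(110),s,r)
E
```

```text
t 17.4 p [ 479.7 -108.5  213.7] thx 80.8 zax [ 0.07   0.469 -0.881] q [ 0.98  0.6  -0.72  1.86 -0.13  0.9   0.26] F [ 0.8 -0.3 -0.3] M [-0.51  0.02 -0.01] w 0.056 g 0.0
row [-36.   -1.6 -43.6] [ 0.034 -0.493 -0.156]
row [-89.4 -13.4 -55.2] [ 0.12  -0.484 -0.498]
```

>>> {"api": "apply_moves", "payload": {
  "motion": [
    [-12, 0, -15, 0.01, -0.12, -0.04, 0.5],
    [-24, -1, -30, 0.02, -0.25, -0.08, 0.5],
    [-36, -1, -44, 0.03, -0.38, -0.12, 0.5],
    [-50, -4, -48, 0.04, -0.49, -0.16, 0.5],
    [-60, -7, -51, 0.07, -0.49, -0.28, 0.5],
    [-75, -10, -53, 0.1, -0.485, -0.4, 0.5],
    [-89, -13, -55, 0.12, -0.48, -0.5, 0.5],
    [-89, -13, -55, 0.12, -0.48, -0.5, 0.5]
  ]
}}

```text
time: 18.2
eef_pos: [0.4513, -0.2111, 0.2215]
eef_rot: [1.801, 2.571, 0.002]
contact_force: [-1.2, 0.3, -0.4]
grip_width: 0.503
gripper_force: 0.0
```

```bash
python3 - <<'E'
from h import *
s,r=st()
go((443,-233,140),down(174.3),s,r)
go((443,-233,45.5),down(174.3),s,r)
f=snapshot("top");W=cloud("top",f[1]);x,y,z=np.moveaxis(W,-1,0)
m=(abs(x-.45)<.08)&(abs(y+.233)<.06)&(z>.066)&(z<.085);print('bar',m.sum(),rect(W[m][:,:2]))
m=(abs(x-.493)<.05)&(abs(y+.03)<.05)&(z>.23)&(z<.25);print('rim',m.sum(),rect(W[m][:,:2]),W[m].mean(0))
m=(abs(x-.493)<.025)&(abs(y+.03)<.025);print('inside z',np.percentile(z[m],[5,50,95]))
E
```

```text
t 18.2 p [ 451.3 -211.1  221.5] thx 110.0 zax [ 0.003 -0.001 -1.   ] q [ 0.82  0.45 -0.62  1.9   0.33  0.89  0.39] F [-1.2  0.3 -0.4] M [-0.08 -0.14 -0.03] w 0.503 g 0.0
row [-17.6 -15.4  81.5] [ 1.000e-03  3.000e-03 -1.123e+00]
row [-17.5 -15.7 176. ] [ 1.000e-03  3.000e-03 -1.123e+00]
bar 98 (array([ 445.7, -231.3]), array([19. , 70.9]), 84.7)
rim 202 (array([494.7, -31.3]), array([79.7, 81.5]), 49.0) [ 0.49428225 -0.0312306   0.23680344]
inside z [0.01663291 0.08722104 0.2353704 ]
```

The canister is upright and its floor (z 87 mm) is visible, so it is empty. I regrasp the cap.

>>> {"api": "apply_moves", "payload": {
  "motion": [
    [-2, -2, 10, 0, 0, -0.13, 0.5],
    [-4, -4, 20, 0, 0, -0.27, 0.5],
    [-7, -6, 30, 0, 0, -0.41, 0.5],
    [-10, -8, 40, 0, 0, -0.55, 0.5],
    [-12, -10, 50, 0, 0, -0.69, 0.5],
    [-14, -12, 60, 0, 0, -0.83, 0.5],
    [-16, -14, 70, 0, 0, -0.97, 0.5],
    [-17.5, -15.5, 78, 0, 0, -1.11, 0.5],
    [-17.5, -15.5, 81, 0, 0, -1.123, 0.5],
    [-17.5, -15.5, 81, 0, 0, -1.123, 0.5]
  ]
}}

```text
time: 19.25
eef_pos: [0.445, -0.2308, 0.1409]
eef_rot: [0.157, 3.133, 0.001]
contact_force: [-0.4, -0.5, -0.0]
grip_width: 0.498
gripper_force: 0.0
```

```bash
python3 - <<'E'
from h import *
s,r=st()
go((443,-233,45.6),down(174.3),s,r)
E
```

```text
t 19.25 p [ 445.  -230.8  140.9] thx 174.3 zax [ 0.005  0.    -1.   ] q [ 0.98  0.64 -0.84  1.98  0.65  0.81  1.23] F [-0.4 -0.5 -0. ] M [ 0.01 -0.14 -0.  ] w 0.498 g 0.0
row [ 2.2 -2.5 95.2] [ 0.001  0.005 -0.001]
```

>>> {"api": "apply_moves", "payload": {
  "motion": [
    [1, -1, 40, 0, 0, 0, 0.5],
    [2, -2.5, 75, 0, 0, 0, 0.5],
    [2, -2.5, 95, 0, 0.003, 0, 0.5],
    [2, -2.5, 95, 0, 0.003, 0, 1],
    [2, -2.5, 95, 0, 0.003, 0, 1],
    [2, -2.5, 95, 0, 0.003, 0, 1],
    [2, -2.5, 95, 0, 0.003, 0, 1],
    [2, -2.5, 95, 0, 0.003, 0, 1],
    [2, -2.5, 95, 0, 0.003, 0, 1]
  ]
}}

```text
time: 20.15
eef_pos: [0.4442, -0.234, 0.0472]
eef_rot: [0.153, 3.133, -0.001]
contact_force: [0.6, 0.4, 7.3]
grip_width: 0.207
gripper_force: 30.0
```

```bash
python3 - <<'E'
from h import *
s,r=st()
E
```

```text
t 20.15 p [ 444.2 -234.    47.2] thx 174.4 zax [ 0.004 -0.001 -1.   ] q [ 0.88  0.77 -0.69  2.05  0.85  0.63  1.08] F [0.6 0.4 7.3] M [ 0.3  -0.01 -0.13] w 0.207 g 30.0
```

```bash
python3 - <<'E'
from h import *
s,r=st()
for tp in((444,-234,250),(444,-234,320),(494.2,-31.2,320),(494.2,-31.2,280)): go(tp,down(174.4),s,r)
E
```

```text
t 20.15 p [ 444.2 -234.    47.2] thx 174.4 zax [ 0.004 -0.001 -1.   ] q [ 0.88  0.77 -0.69  2.05  0.85  0.63  1.08] F [0.6 0.4 7.3] M [ 0.3  -0.01 -0.13] w 0.207 g 30.0
row [-7.000e-01 -1.000e-01 -2.028e+02] [-0.     0.004  0.   ]
row [-1.000e+00 -1.000e-01 -2.728e+02] [-0.     0.004  0.   ]
row [ -31.2  206.6 -272.7] [-0.     0.004  0.   ]
row [ -31.1  206.6 -232.7] [-0.     0.004  0.   ]
```

>>> {"api": "apply_moves", "payload": {
  "motion": [
    [0, 0, -10, 0, 0.004, 0, 1],
    [0, 0, -45, 0, 0.004, 0, 1],
    [0, 0, -90, 0, 0.004, 0, 1],
    [0, 0, -140, 0, 0.004, 0, 1],
    [0, 0, -185, 0, 0.004, 0, 1],
    [0, 0, -225, 0, 0.004, 0, 1],
    [0, 0, -262, 0, 0.004, 0, 1],
    [-4, 25, -273, 0, 0.004, 0, 1],
    [-8, 60, -273, 0, 0.004, 0, 1],
    [-12, 90, -273, 0, 0.004, 0, 1]
  ]
}}

```text
time: 21.15
eef_pos: [0.4628, -0.144, 0.3199]
eef_rot: [-0.152, -3.136, -0.0]
contact_force: [0.4, -0.9, -1.0]
grip_width: 0.211
gripper_force: 30.0
```

```bash
python3 - <<'E'
from h import *
s,r=st()
for tp in((494.2,-31.2,320),(494.2,-31.2,280)): go(tp,down(176),s,r)
E
```

```text
t 21.15 p [ 462.8 -144.   319.9] thx 174.4 zax [-0.002  0.    -1.   ] q [ 0.97  0.41 -1.03  1.78  0.38  1.17  1.3 ] F [ 0.4 -0.9 -1. ] M [ 0.05 -0.14 -0.  ] w 0.211 g 30.0
row [-2.030e+01  1.153e+02 -1.000e-01] [ 0.    -0.002 -0.027]
row [-20.4 115.3  39.9] [ 0.    -0.002 -0.027]
```

>>> {"api": "apply_moves", "payload": {
  "motion": [
    [-5, 30, 0, 0, 0, 0, 1],
    [-10, 60, 0, 0, 0, 0, 1],
    [-15, 85, 0, 0, -0.002, -0.02, 1],
    [-18, 105, 0, 0, -0.002, -0.03, 1],
    [-20, 115, 0, 0, -0.002, -0.03, 1],
    [-20, 115, 0, 0, -0.002, -0.03, 1],
    [-20, 115, 15, 0, -0.002, -0.03, 1],
    [-20, 115, 30, 0, -0.002, -0.03, 1],
    [-20, 115, 34, 0, -0.002, -0.03, 1],
    [-20, 115, 34, 0, -0.002, -0.03, 1]
  ]
}}

```text
time: 22.15
eef_pos: [0.4935, -0.0341, 0.2845]
eef_rot: [-0.107, -3.138, 0.0]
contact_force: [0.6, -0.1, -1.7]
grip_width: 0.211
gripper_force: 30.0
```

```bash
python3 - <<'E'
from h import *
s,r=st()
for tp in((494.2,-31.2,276),(494.2,-31.2,268)): go(tp,down(176),s,r)
f=snapshot("top");W=cloud("top",f[1]);x,y,z=np.moveaxis(W,-1,0)
m=(abs(x-.493)<.06)&(abs(y+.03)<.06)&(z>.262)&(z<.285);print('disc',m.sum(),rect(W[m][:,:2]),np.median(z[m]))
E
```

```text
t 22.15 p [493.5 -34.1 284.5] thx 176.1 zax [-0.002 -0.    -1.   ] q [ 0.7   0.46 -1.    1.81  0.43  1.11  1.05] F [ 0.6 -0.1 -1.7] M [ 0.05 -0.18  0.01] w 0.211 g 30.0
row [-0.5  3.   8.5] [-0.    -0.002  0.002]
row [-0.5  3.  16.5] [-0.    -0.002  0.002]
disc 290 (array([473.2, -26.9]), array([90.7, 50.4]), 71.5) 0.27634821540454746
```

>>> {"api": "apply_moves", "payload": {
  "motion": [
    [-0.5, 3, 0, 0, 0, 0, 1],
    [-0.5, 3, 2, 0, 0, 0, 1],
    [-0.5, 3, 5, 0, 0, 0, 1],
    [-0.5, 3, 8, 0, 0, 0, 1],
    [-0.5, 3, 11, 0, 0, 0, 1],
    [-0.5, 3, 13, 0, 0, 0, 1],
    [-0.5, 3, 14, 0, 0, 0, 1],
    [-0.5, 3, 14, 0, 0, 0, 1]
  ]
}}

```text
time: 23.0
eef_pos: [0.495, -0.031, 0.2705]
eef_rot: [-0.106, -3.14, 0.002]
contact_force: [1.9, -4.7, -2.4]
grip_width: 0.213
gripper_force: 30.0
```

```bash
python3 - <<'E'
from h import *
s,r=st()
E
```

```text
t 23.0 p [495.  -31.  270.5] thx 176.1 zax [-0.    -0.001 -1.   ] q [ 0.68  0.48 -0.99  1.83  0.45  1.08  1.03] F [ 1.9 -4.7 -2.4] M [-1.08 -0.59  0.02] w 0.213 g 30.0
```

>>> {"api": "apply_moves", "payload": {
  "motion": [
    [0.8, -1.2, 0, 0, 0, 0, 1],
    [0.8, -1.2, 0.8, 0, 0, 0, 1],
    [0.8, -1.2, 1.6, 0, 0, 0, 1],
    [0.8, -1.2, 2.4, 0, 0, 0, 1],
    [0.8, -1.2, 2.4, 0, 0, 0, 1]
  ]
}}

```text
time: 23.5
eef_pos: [0.4946, -0.0312, 0.2687]
eef_rot: [0.105, 3.138, 0.0]
contact_force: [3.5, -2.7, -0.3]
grip_width: 0.209
gripper_force: 30.0
```

```bash
python3 - <<'E'
from h import *
s,r=st()
E
```

```text
t 23.5 p [494.6 -31.2 268.7] thx 176.2 zax [ 0.001  0.    -1.   ] q [ 0.68  0.48 -0.99  1.84  0.45  1.07  1.03] F [ 3.5 -2.7 -0.3] M [-0.92 -1.21 -0.  ] w 0.209 g 30.0
```

>>> {"api": "apply_moves", "payload": {
  "motion": [
    [0.4, -0.3, 0.8, 0, 0, 0.06, 1],
    [0.4, -0.3, 1.3, 0, 0, 0.12, 1],
    [0.4, -0.3, 1.7, 0, 0, 0.2, 1],
    [0.4, -0.3, 2.1, 0, 0, 0.28, 1],
    [0.4, -0.3, 2.5, 0, 0, 0.36, 1],
    [0.4, -0.3, 2.9, 0, 0, 0.44, 1],
    [0.4, -0.3, 3.3, 0, 0, 0.52, 1]
  ]
}}

```text
time: 24.2
eef_pos: [0.4945, -0.0319, 0.2653]
eef_rot: [0.913, 3.004, 0.0]
contact_force: [3.8, -4.5, -1.6]
grip_width: 0.209
gripper_force: 30.0
```

```bash
python3 - <<'E'
from h import *
s,r=st()
E
```

```text
t 24.2 p [494.5 -31.9 265.3] thx 146.2 zax [ 0.002 -0.    -1.   ] q [ 0.6   0.44 -0.84  1.84  0.38  1.03  0.59] F [ 3.8 -4.5 -1.6] M [-1.23 -1.33  0.16] w 0.209 g 30.0
```

>>> {"api": "apply_moves", "payload": {
  "motion": [
    [0.2, -0.2, 0.7, 0, 0, 0.13, 1],
    [0.3, -0.3, 1.3, 0, 0, 0.26, 1],
    [0.4, -0.4, 1.9, 0, 0, 0.4, 1],
    [0.5, -0.5, 2.6, 0, 0, 0.54, 1],
    [0.6, -0.6, 3.3, 0, 0, 0.68, 1],
    [0.7, -0.7, 3.9, 0, 0, 0.82, 1],
    [0.8, -0.8, 4.6, 0, 0, 0.96, 1],
    [0.8, -0.9, 5.3, 0, 0, 1.1, 1],
    [0.9, -1, 5.8, 0, 0, 1.2, 1]
  ]
}}

```text
time: 25.1
eef_pos: [0.4929, -0.0325, 0.2593]
eef_rot: [2.452, 1.962, 0.001]
contact_force: [4.0, -5.2, -1.6]
grip_width: 0.215
gripper_force: 30.0
```

```bash
python3 - <<'E'
from h import *
s,r=st()
go((492,-31.5,254.7),down(14),s,r)
E
```

```text
t 25.1 p [492.9 -32.5 259.3] thx 77.3 zax [ 0.001 -0.001 -1.   ] q [ 0.39  0.38 -0.52  1.86  0.23  0.96 -0.46] F [ 4.  -5.2 -1.6] M [-1.48 -1.08  0.07] w 0.215 g 30.0
row [ 0.8 -1.1  4.6] [ 0.002 -0.     1.105]
```

>>> {"api": "apply_moves", "payload": {
  "motion": [
    [0, 0, 0.6, 0, 0, 0.12, 1],
    [0.2, 0, 1.2, 0, 0, 0.25, 1],
    [0.3, 0, 1.8, 0, 0, 0.38, 1],
    [0.4, -0.2, 2.4, 0, 0, 0.51, 1],
    [0.5, -0.4, 3.0, 0, 0, 0.64, 1],
    [0.5, -0.6, 3.7, 0, 0, 0.77, 1],
    [0.5, -0.7, 4.3, 0, 0, 0.9, 1],
    [0.5, -0.8, 4.9, 0, 0, 1.02, 1],
    [0.5, -0.8, 5.3, 0, 0, 1.12, 1],
    [0.5, -0.8, 5.5, 0, 0, 1.18, 1]
  ]
}}

```text
time: 26.1
eef_pos: [0.4917, -0.0315, 0.2542]
eef_rot: [3.13, 0.269, 0.0]
contact_force: [2.1, -4.7, 4.6]
grip_width: 0.206
gripper_force: 30.0
```

```bash
python3 - <<'E'
from h import *
s,r=st()
E
```

```text
t 26.1 p [491.7 -31.5 254.2] thx 9.8 zax [ 0. -0. -1.] q [ 0.18  0.35 -0.24  1.88  0.1   0.93 -1.5 ] F [ 2.1 -4.7  4.6] M [-1.3  -0.14  0.12] w 0.206 g 30.0
```

>>> {"api": "apply_moves", "payload": {
  "motion": [
    [0, -0.5, 0, 0, 0, 0.05, 1],
    [0, -0.5, 0, 0, 0, 0.1, 1],
    [0, -0.5, 0.2, 0, 0, 0.15, 1],
    [0, -0.5, 0.2, 0, 0, 0.15, 1]
  ]
}}

```text
time: 26.5
eef_pos: [0.4917, -0.0312, 0.2542]
eef_rot: [3.141, 0.037, 0.001]
contact_force: [0.9, -4.6, 4.7]
grip_width: 0.21
gripper_force: 30.0
```

```bash
python3 - <<'E'
from h import *
s,r=st()
f=snapshot("side");W=cloud("side",f[1]);x,y,z=np.moveaxis(W,-1,0)
E
```

```text
t 26.5 p [491.7 -31.2 254.2] thx 1.3 zax [ 0.001 -0.001 -1.   ] q [ 0.15  0.35 -0.2   1.88  0.09  0.92 -1.63] F [ 0.9 -4.6  4.7] M [-1.37 -0.15  0.08] w 0.21 g 30.0
```

>>> {"api": "apply_moves", "payload": {
  "motion": [
    [0, 0, 0, 0, 0, 0.05, 1],
    [0, 0, 0, 0, 0, 0.1, 1],
    [0, 0, 0, 0, 0, 0.15, 1],
    [0, 0, 0, 0, 0, 0.15, 1]
  ]
}}

```text
time: 26.95
eef_pos: [0.4916, -0.031, 0.2542]
eef_rot: [3.135, -0.199, 0.001]
contact_force: [1.6, -4.6, 4.8]
grip_width: 0.211
gripper_force: 30.0
```

```bash
python3 - <<'E'
from h import *
s,r=st()
E
```

```text
t 26.95 p [491.6 -31.  254.2] thx -7.3 zax [ 0.001 -0.    -1.   ] q [ 0.13  0.35 -0.17  1.88  0.07  0.92 -1.77] F [ 1.6 -4.6  4.8] M [-1.26 -0.06  0.03] w 0.211 g 30.0
```

```bash
python3 - <<'E'
from h import *
for n in("side","top"):
    p,d=snapshot(n);g=np.load(n+"0.npz")
    for lab,D in(("now",d),("start",g['d'])):
        W=cloud(n,D);x,y,z=np.moveaxis(W,-1,0);rr=np.hypot(x-.493,y+.0305)
        m=(D>0)&(rr<.04)&(rr>.02)&(z>.23)&(z<.262)
        A=np.c_[x[m]-.493,y[m]+.0305,np.ones(m.sum())];c,_,_,_=np.linalg.lstsq(A,z[m],rcond=None)
        b=(D>0)&(rr<.036)&(z>.272)&(z<.29)
        print(n,lab,m.sum(),'disc med',np.median(z[m]).round(4),'plane',c.round(4),'bar',b.sum(),np.median(z[b]).round(4) if b.any() else 0)
        # canister wall line: angle check at z .17-.205
E
```

```text
side now 232 disc med 0.2454 plane [-0.0389  0.009   0.2465] bar 135 0.2806
side start 221 disc med 0.2456 plane [-0.0306 -0.0176  0.2468] bar 156 0.28
top now 0 disc med nan plane [0. 0. 0.] bar 0 0
top start 314 disc med 0.2466 plane [-0.0171  0.0015  0.2467] bar 135 0.2822
  return _methods._mean(a, axis=axis, dtype=dtype,
  ret = ret.dtype.type(ret / rcount)
```

```bash
python3 - <<'E'
from h import *
st()
for n,D in(("now",snapshot("side")[1]),("start",np.load("side0.npz")['d'])):
    W=cloud("side",D);x,y,z=np.moveaxis(W,-1,0);rr=np.hypot(x-.493,y+.0305)
    b=(D>0)&(rr<.042)&(z>.266)&(z<.284)
    if n=="now": b&=~((abs(x-.4916)<.012))
    print(n,b.sum(),rect(W[b][:,:2]))
E
```

```text
t 27.05 p [491.6 -30.9 254.3] thx -7.2 zax [ 0.001 -0.    -1.   ] q [ 0.13  0.35 -0.17  1.88  0.07  0.92 -1.77] F [ 1.2 -4.9  5. ] M [-1.15 -0.05 -0.02] w 0.214 g 30.0
now 92 (array([488.8, -33.9]), array([32.1, 69. ]), 83.1)
start 190 (array([490.8, -28.8]), array([71.1, 21. ]), 4.0)
```

>>> {"api": "apply_moves", "payload": {
  "motion": [
    [0, 0, 0, 0, 0, 0.08, 1],
    [0, 0, 0, 0, 0, 0.16, 1],
    [0, 0, 0, 0, 0, 0.24, 1],
    [0, 0, 0, 0, 0, 0.32, 1],
    [0, 0, 0, 0, 0, 0.32, 1]
  ]
}}

```text
time: 27.6
eef_pos: [0.4904, -0.03, 0.2541]
eef_rot: [3.064, -0.691, -0.003]
contact_force: [-1.8, -3.7, 6.6]
grip_width: 0.228
gripper_force: 33.2
```

```bash
python3 - <<'E'
from h import *
st()
D=snapshot("side")[1];W=cloud("side",D);x,y,z=np.moveaxis(W,-1,0);rr=np.hypot(x-.493,y+.0305)
b=(D>0)&(rr<.042)&(z>.266)&(z<.284)&~(abs(x-.4916)<.012)
print(b.sum(),rect(W[b][:,:2]))
m=(D>0)&(rr<.04)&(rr>.02)&(z>.23)&(z<.262);print(np.median(z[m]))
E
```

```text
t 27.6 p [490.4 -30.  254.1] thx -25.4 zax [-0.002  0.    -1.   ] q [ 0.07  0.34 -0.09  1.88  0.04  0.92 -2.05] F [-1.8 -3.7  6.6] M [-0.85  0.53  0.85] w 0.228 g 33.2
97 (array([486.9, -28.2]), array([62.5, 37. ]), 0.3)
0.24512139894726093
```

The torque rose to 0.85 Nm, so the cap is tight at its stop and at its starting height. I release it and retreat.

>>> {"api": "apply_moves", "payload": {
  "motion": [
    [0, 0, 0, 0, 0, -0.05, 0.5],
    [0, 0, 0, 0, 0, -0.05, 0.5],
    [0, 0, 0, 0, 0, -0.05, 0.5],
    [0, 0, 0, 0, 0, -0.05, 0.5],
    [0, 0, 0, 0, 0, -0.05, 0.5],
    [0, 0, -20, 0, 0, -0.05, 0.5],
    [0, 0, -50, 0, 0, 0, 0.5],
    [0, 0, -90, 0, 0, 0, 0.5],
    [0, 0, -130, 0, 0, 0, 0.5],
    [0, 30, -130, 0, 0, 0, 0.5]
  ]
}}

```text
time: 28.65
eef_pos: [0.4826, -0.0541, 0.3885]
eef_rot: [-3.062, 0.682, -0.016]
contact_force: [1.2, -0.9, -0.4]
grip_width: 0.497
gripper_force: 0.0
```

```bash
python3 - <<'E'
from h import *
st()
for n in("side","top"):
    for l,D in (("now",snapshot(n)[1]),("start",np.load(n+"0.npz")['d'])):
        W=cloud(n,D);x,y,z=np.moveaxis(W,-1,0);rr=np.hypot(x-.493,y+.0305)
        b=(D>0)&(rr<.045)&(z>.268)&(z<.29);m=(D>0)&(rr<.043)&(z>.236)&(z<.256)
        print(n,l,b.sum(),rect(W[b][:,:2]) if b.sum()>3 else 0,np.median(z[b]),'disc',m.sum(),np.median(z[m]))
E
```

```text
t 28.65 p [482.6 -54.1 388.5] thx -25.1 zax [ 0.011  0.002 -1.   ] q [ 0.12  0.21 -0.08  1.67  0.01  1.25 -1.97] F [ 1.2 -0.9 -0.4] M [-0.  0.  0.] w 0.497 g 0.0
side now 168 (array([491.1, -27.9]), array([20.1, 70.9]), 73.7) 0.28032379506062716 disc 335 0.2449717065004735
side start 183 (array([490.8, -28.8]), array([71.1, 21. ]), 4.0) 0.27971965299076673 disc 303 0.24538359673987975
top now 20 (array([477.8, -16.9]), array([ 6.8, 31.4]), 87.3) 0.28140005253831524 disc 184 0.24613573022160595
top start 138 (array([494.9, -30.8]), array([68.5, 18. ]), 6.6) 0.28218028585097443 disc 423 0.24656142924233015
```

>>> {"api": "apply_moves", "payload": {
  "motion": [
    [0, 45, 0, 0, 0, 0, 0.5],
    [0, 90, 0, 0, 0, 0, 0.5],
    [0, 130, 0, 0, 0, 0, 0.5],
    [0, 170, 0, 0, 0, 0, 0.5],
    [0, 210, 0, 0, 0, 0, 0.5],
    [0, 210, 0, 0, 0, 0, 0.5]
  ]
}}

```text
time: 29.35
eef_pos: [0.385, -0.2519, 0.3831]
eef_rot: [3.059, -0.708, -0.003]
contact_force: [0.4, 0.0, 0.1]
grip_width: 0.498
gripper_force: 0.0
```

```bash
python3 - <<'E'
from h import *
st()
p,d=snapshot("side");q,e=snapshot("top")
cv2.imwrite("pics/end.png",np.hstack([cv2.resize(p[100:290,130:370,::-1],(400,600*400//800+17)),cv2.resize(q[90:280,130:370,::-1],(400,317))]))
E
```

```text
t 29.35 p [ 385.  -251.9  383.1] thx -26.1 zax [-0.002 -0.002 -1.   ] q [ 0.45  0.18  0.08  1.73 -0.01  1.23 -1.49] F [0.4 0.  0.1] M [ 0.02 -0.04 -0.04] w 0.498 g 0.0
```

View pics/end.png

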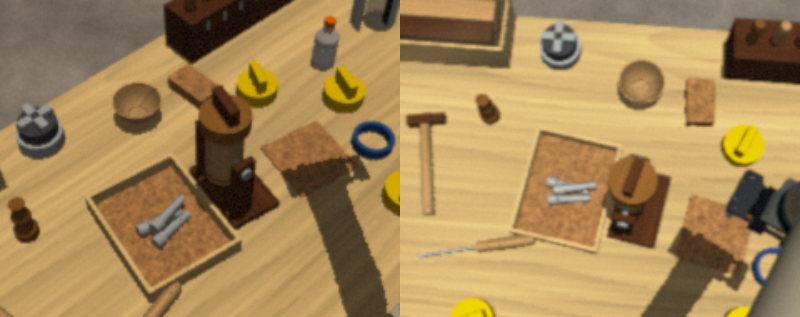

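The cap is on the upright canister (left panel 225,115) and the three centres lie in the tray (right panel 570,190). The bystanders are where they were. I hand it in.

```bash
python3 -c "
from cell import robot
print(robot.job_done())"
```

```text
the job is handed in; nothing more can be done
None
```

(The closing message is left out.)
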